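Draw a knock-down display shelf tight with its cam lock

ROBOT

A 6-joint arm with a two-finger parallel gripper is mounted at the origin on the work surface. World frame = base frame: x ahead of the robot, y to its left, z up, the work surface at z = 0. Lengths are in mm, angles in rad, forces in N, time in s.
With the tool pointing down it reaches from about 350 to 875 mm from the base axis. Payload 4.2 kg.
Tool frame: the origin (TCP) lies at the very end of the fingers, on their centre line; the grasp point (between the pads) lies 19 mm behind it; z points along the fingers, y is the line along which they close (so a half turn about z gives the same grasp; the last joint's range is limited). The gripper opens to 85 mm and grips with 20 to 120 N. Pads are 22 mm wide; open, the fingers measure 114 mm over their backs; the gripper's body (76 mm by 85 mm) begins 54 mm behind the grasp point. The pads swing forward as they close: fully open they stand 13 mm farther back than shut.
Start: joints at [0.259, 0.385, 0.008, 0, -1.194, -0.259], TCP at [624.979, 0.025, 231.312] pointing down, gripper open.
Joint ranges: [-3.14, 3.14], [-1.21, 2.06], [-1.07, 1.41], [-3.16, 2.05], [-2.99, -0.16], [-3.1, 3.1]. Speed limits (rad/s): [2.79, 2.79, 3.14, 3.14, 3.14, 3.14].

INTERFACE

Orientations are given as a unit quaternion [x, y, z, w].
In Python, from bench import read_state, get_image, camera_model, job_done gives the robot as it stands.
- The arm moves only by the shell command python3 -m handwheel 'ROWS'. ROWS is JSON, a list of rows, each a list of 7 numbers: the shift along the tool's x, y, z in m, then the turn, a rotation vector about the tool's x, y, z in rad, then the gripper's target within -1 to 1 (fully open at 1, half-way at 0, shut at -1). In form: [[dx, dy, dz, wx, wy, wz, jaw], ...]. A call has 1 to 10 rows; each row is the pose to reach, as a shift and turn from the pose commanded when the call began, along the tool's axes at that moment; what a row does not reach only later rows make up. A row lasts 1/8 s, in which the tool goes at most 62.5 mm and 10.7 degrees, less where a joint would pass 70% of its speed; a pose out of reach is approached as far as the arm can. A call with a gripper value outside its range is refused whole. The fingers move at their own pace and stop on an object; the grip force is fixed at half the most. Time passes only in rows, so rows that repeat a pose let the fingers close. It gives the time, the measured TCP pose, the force, the opening and the grip force at its end, in the units of the state.
- read_state(): the state, without advancing time (a new reading comes with each control period).
- get_image(name): name is "scene" or "side" or "wrist"; returns (picture, depth): 384x512x3 uint8, blue, green, red; 384x512 float32, mm along the optical axis (not along the pixel's ray), 0 where there is no reading.
- camera_model(name): a dict with "K" (3x3 intrinsics, pixels), "dist" ([k1, k2, p1, p2, k3] as OpenCV has them; the pictures are not rectified), "rvec" (rotation vector, rad) and "tvec" (3), from world to camera coordinates, as OpenCV has them; the wrist camera has in their place "hand_eye" (4x4, takes a point from camera to tool coordinates, whose origin is the TCP and whose axes are the flange's). Camera axes: x right, y down, z forward; pixel columns grow to the right and rows downward; lengths in mm; the calibration is good to about 2 mm. A picture is of the moment at which its call begins: read the wrist's pose just before it. camera_model takes no time and is no camera call.
- job_done(): hands the job in; it is judged then, once.
The state is a dict: "clock": time; "joints": joint angles; "joint_vel": joint speeds; "joint_efforts": joint torques, N m; "position": TCP position; "ee_rot": TCP orientation; "contact_force": force on the tool from outside, world axes, zero at the start; "wrist_torque": the same for the moment, N m; "gripper_width": finger opening in mm; "grasp_force": force on a finger pad.
Only numpy, scipy, OpenCV 4.12 (cv2) and the standard library are available. Lean on these libraries where they do the work, as an engineer would, in place of code of your own. Each camera call takes 0.05 s, during which the arm holds its last target. There are 200 camera calls.

TASK

Slide the loose display shelf in between the rails, without turning the cam, until its bolt is in the cam's pocket and the shelf just meets the rubber strip; then turn the cam's wing clockwise by up to about half a turn until the hook has drawn the shelf firmly tight against the strip, at about 45 N of pull, and let go. The strip's thickness differs from stand to stand, so feel for the tightness and never over-tighten it. Leave the goods standing around undisturbed.

Things in the scene. Friction and masses are not known exactly. Their poses are not given: they have to be found in the camera images.
- plinth: Fixed wooden plinth, 36 high, on the counter. Origin on the counter under the cam's axis; x is the way the shelf slides in, y left of that, z up. Joint face at x = -50, back at x = +70, width 236. A pocket 72 by 72 around the cam is entered from the face by a slot 13 wide with a flared mouth. Two guide rails, 36 high, 13 thick, run from the face to x = -174, clear width 203.
- face (a point): Middle of the plinth's joint face, 50 before the cam's axis, 18 up. A soft black rubber strip, 26 high, on both sides of the slot, stands 3 to 7 out from this face (it differs from start to start and is not measured); it gives about 1 mm per 20 N.
- shelf: Loose wooden display shelf, about 0.5 kg, board 90 (x) by 200 (y) by 32 thick, flat on the counter between the rails. Origin under the middle of its joint face; x points out of that face, the way it has to slide; the board lies at x = -90 to 0. A bolt of 10 diameter sticks out of the face, 13 above the counter.
- lip (a point): Centre of the shelf's raised lip along its edge farthest from the plinth: 14 thick along the shelf's x, 200 long along its y, rising from the board's top at 32 to 64 above the counter; this point is 47 up, 83 behind the joint face. Can be pinched from above across its thickness. Pushing the shelf along takes 2 to 6 N.
- bolt_pin (a point): Upright round pin at the bolt's end, 10 diameter, from 8 to 31 above the counter; this point is its middle, 40 ahead of the shelf's joint face. Along the plinth's x it starts 42 to 57 before the cam's axis. The hook catches behind it when it is within 20 of the axis; the shelf meets the strip with the pin 13 to 17 from the axis.
- cam (a joint): Turn of the cam, rad, growing clockwise seen from above. It starts at -0.35 to 0.1, its open side facing the bolt. From about 0.6 the hook closes behind the pin, then draws it to the axis by 5 mm per rad. Pull sets in at about 1.8 to 2.6, depending on the strip, and reaches 45 N at about 2.2 to 3.0, some 100 N per rad. Stop at 3.8. It stays where it is left.
- wing (a point): Centre of the cam's wing: an upright steel bar, 56 long (along this point's y), 12 thick, from 42 to 72 above the counter, centred on the axis; this point is 57 up. Below it the cam is a half disc, 34 radius, with a hook-shaped spiral wall. At cam value 0 this point's axes are parallel to the plinth's. Drag up to 0.2 N m; 45 N of pull adds about 0.15 N m felt standing still, 0.3 N m while turning.
- goblet: Bystander: terracotta goblet, 85 tall, up to 70 across. Origin under its centre.
- green_bottle: Bystander: green glass bottle, 64 across, 210 tall. Origin under its centre.
- amber_jar: Bystander: amber jar, 60 across, 90 tall. Origin under its centre.
- clay_cup: Bystander: small clay cup, 38 across, 45 tall, standing on the plinth's left shoulder. Origin under its centre.
- wood_bowl: Bystander: wooden bowl, 100 across, 45 tall. Origin under its centre.
- candle_holder: Bystander: turned dark wood candle holder, 56 across, 55 tall. Origin under its centre.
- wooden_box: Bystander: round dark wooden lidded box, 92 across, 70 tall. Origin under its centre.
There are look-alikes about, which are no part of the job. What is shaped like the shelf but purple or yellow is not meant.

How it is judged:
By the outcome, as a careful person would: the job done as asked, in the order asked, and still so for the second after the job is handed in, with the robot touching nothing.
It also fails if it takes over 72 s, if anything falls off the work surface, if the arm or the gripper's body presses on something with over 40 N, if the wrist force passes 120 N, or if a joint passes its speed limit or range.

## Working session

There is one attempt and no reset: what is moved stays moved. The work goes in short steps, Python scripts to look and compute and a shell command to move; the robot and the scene stay as the last step left them, time stands still between calls to the robot, and variables do not carry over. Pictures are saved under pics/ and viewed, at most 10 in all, crops included, and the job is handed in when it is done.

```bash
ls; mkdir -p pics
python3 - <<'E'
from bench import *
import cv2,numpy as np
for n in("scene","side"):
    p,d=get_image(n); cv2.imwrite(f"pics/{n}0.png",p); np.save(f"{n}0.npy",d)
    m=camera_model(n);print(n,m)
print(camera_model("wrist"));s=read_state();print(s)
E
```

```text
pics
scene {'K': array([[451.77750102,   0.        , 249.2456375 ],
       [  0.        , 451.77750102, 188.24631785],
       [  0.        ,   0.        ,   1.        ]]), 'dist': array([-0.15990553,  0.        ,  0.        ,  0.        ,  0.        ]), 'rvec': array([ 2.02831276,  1.00169925, -0.53455298]), 'tvec': array([-348.75571934, -192.50616926, 1480.08606616])}
side {'K': array([[383.9485132 ,   0.        , 256.32669608],
       [  0.        , 383.9485132 , 188.41108198],
       [  0.        ,   0.        ,   1.        ]]), 'dist': array([0.04038611, 0.        , 0.        , 0.        , 0.        ]), 'rvec': array([ 2.01361138, -0.53587703,  0.31324855]), 'tvec': array([-476.8209558 ,  223.8117989 ,  737.75260075])}
{'K': array([[306.88169744,   0.        , 251.31582623],
       [  0.        , 306.88169744, 189.45846969],
       [  0.        ,   0.        ,   1.        ]]), 'dist': array([-0.02653055,  0.        ,  0.        ,  0.        ,  0.        ]), 'hand_eye': array([[-2.54884517e-04, -9.61174285e-01, -2.75941896e-01,
         7.00655770e+01],
       [ 9.99999672e-01, -4
[... 258 characters left out ...]
ay([ 2.58573584e-01,  3.85477869e-01,  6.76351910e-03, -4.03201324e-04,
       -1.19399869e+00, -2.58590040e-01]), 'joint_vel': array([-0.00046829, -0.00146045,  0.00305723,  0.00176081, -0.00108704,
       -0.00115978]), 'joint_efforts': array([-2.41840362e-04, -3.93318665e+01,  1.88929778e+01,  4.19793829e+00,
       -2.58899068e-03, -3.31562532e-06]), 'position': array([ 6.24483002e+02, -7.17495826e-03,  2.30337173e+02]), 'ee_rot': array([-7.07048045e-01,  7.07164838e-01,  6.43824581e-04, -7.34198212e-04]), 'contact_force': array([ 0.68056587, -0.44146204,  0.64469058]), 'wrist_torque': array([ 0.05476228, -0.02848789, -0.01357879]), 'grasp_force': 0.0, 'gripper_width': 85.29242341942127}
```

View pics/scene0.png

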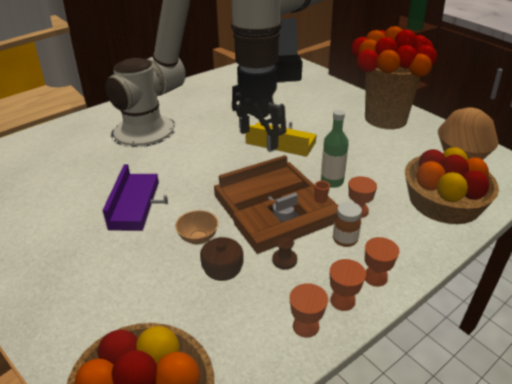

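View pics/side0.png

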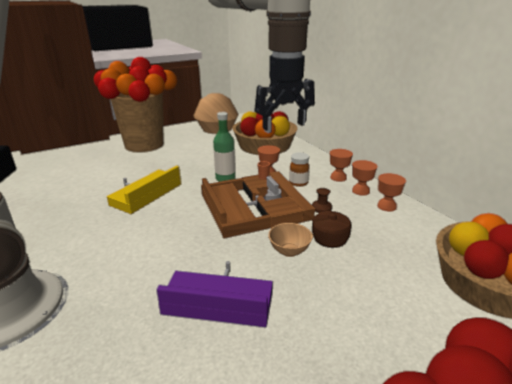

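The scene picture shows the brown plinth and shelf around (275,203), with the grey wing at (285,203) and the cup at (321,190). The green bottle is at (335,150), the jar at (347,222) and the candle holder at (285,250). The side picture shows the same stand at (258,203), with the wing at (272,187). I'll look closer with the wrist camera and a scene crop.

```bash
cat > h.py <<'E'
from bench import *
import cv2,numpy as np
from scipy.spatial.transform import Rotation as R
def cam(n,s=None):
    m=camera_model(n);K,D=m["K"],m["dist"]
    if n=="wrist":
        s=s or read_state();T=np.eye(4);T[:3,:3]=R.from_quat(s["ee_rot"]).as_matrix();T[:3,3]=s["position"]
        T=T@m["hand_eye"];return K,D,T[:3,:3],T[:3,3]
    r=cv2.Rodrigues(m["rvec"])[0];return K,D,r.T,-r.T@m["tvec"]
def plane(n,uv,z,s=None):
    K,D,r,o=cam(n,s);p=cv2.undistortPoints(np.float32(uv).reshape(-1,1,2),K,D)[:,0]
    d=np.c_[p,np.ones(len(p))]@r.T;return o+d*((np.asarray(z)-o[2])/d[:,2])[:,None]
def cloud(n,depth,s=None):
    K,D,r,o=cam(n,s);h,w=depth.shape;g=np.stack(np.meshgrid(np.arange(w),np.arange(h)),-1).reshape(-1,1,2).astype(np.float32)
    p=cv2.undistortPoints(g,K,D)[:,0];return (o+(np.c_[p,np.ones(len(p))]*depth.reshape(-1,1))@r.T).reshape(h,w,3)
E
python3 - <<'E'
from h import *
s=read_state();p,d=get_image("wrist");cv2.imwrite("pics/w0.png",p)
sc=cv2.imread("pics/scene0.png")[145:260,195:375];cv2.imwrite("pics/sc0.png",cv2.resize(sc,None,fx=4.4,fy=4.4,interpolation=2))
C=cloud("scene",np.load("scene0.npy"))
for uv in[(285,203),(321,190),(321,182),(335,150),(347,222),(285,250),(285,155),(220,190),(265,245),(335,210),(362,190),(250,175),(245,170),(197,225),(222,255)]:print(uv,C[uv[1],uv[0]].round())
E
```

```text
(285, 203) [644.  60.  64.]
(321, 190) [674. 146.  78.]
(321, 182) [649. 170.  77.]
(335, 150) [612. 251. 119.]
(347, 222) [788. 116.  72.]
(285, 250) [749. -28.  45.]
(285, 155) [487. 194.  64.]
(220, 190) [477. -12.  37.]
(265, 245) [690. -36.  20.]
(335, 210) [711. 161.  33.]
(362, 190) [739. 216.  84.]
(250, 175) [477.  83.  42.]
(245, 170) [476.  68.  63.]
(197, 225) [ 534. -117.   15.]
(222, 255) [ 689. -148.   57.]
```

View pics/sc0.png

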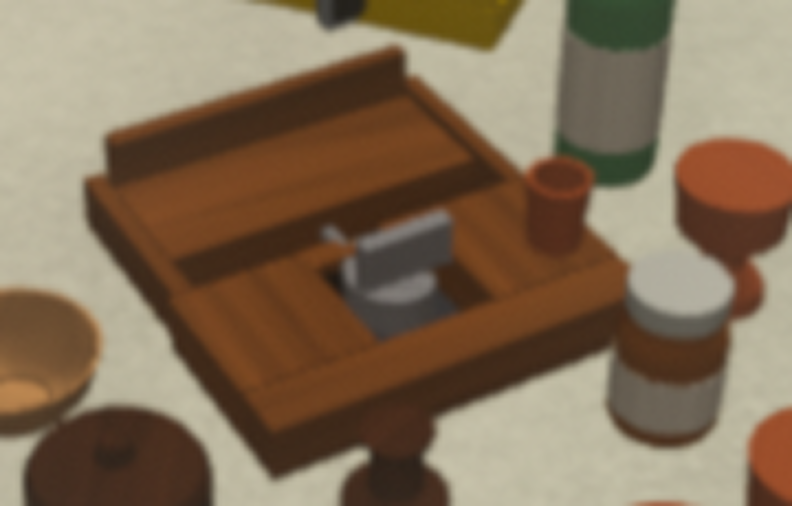

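View pics/w0.png

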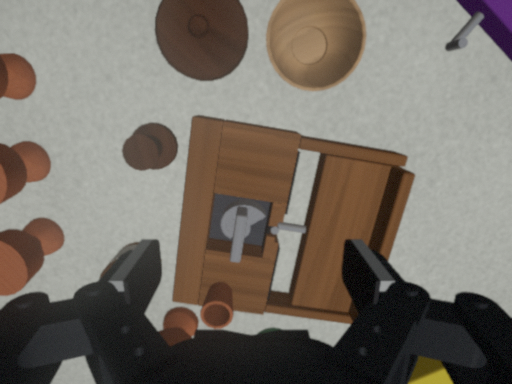

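The wrist view shows the plinth corners at about (195,117), (175,302), (299,133) and (266,312). The wing bar runs from (241,208) to (236,262), the bolt pin is near (275,229), the lip is at (400,215) and the cup at (217,305).

Run:
```python
from h import *
s=read_state();p,d=get_image("wrist");C=cloud("wrist",d,s)
def ax(P):
    r=cv2.minAreaRect(np.float32(P));return r
Z=C[...,2];X=C[...,0];Y=C[...,1]
def box(m):
    m=cv2.morphologyEx(m.astype(np.uint8),cv2.MORPH_OPEN,np.ones((3,3)))
    n,l,st,_=cv2.connectedComponentsWithStats(m);k=1+np.argmax(st[1:,4]);q=l==k
    P=C[q][:,:2].astype(np.float32);(c,sz,a)=cv2.minAreaRect(P);b=cv2.boxPoints((c,sz,a));e=[b[1]-b[0],b[2]-b[1]];e=max(e,key=np.linalg.norm)
    print("n",len(P),"c",np.round(c,1),"mean",P.mean(0).round(1),"sz",np.round(sz,1),"long-dir deg",np.degrees(np.arctan2(e[1],e[0])).round(2),"z",np.median(Z[q]).round(1))
sat=cv2.cvtColor(p,cv2.COLOR_BGR2HSV)
reg=np.zeros(Z.shape,bool);reg[190:270,205:275]=1
box(reg&(Z>62)&(Z<82))            # wing top
reg=np.zeros(Z.shape,bool);reg[150:325,330:420]=1
box(reg&(Z>55)&(Z<75))            # lip
print("corners",plane("wrist",[(195,117),(175,302),(299,133),(266,312)],36,s)[:,:2].round(1))
print("rail ends",plane("wrist",[(406,155),(405,165)],36,s)[:,:2].round(1))
print("pin",plane("wrist",[(276,229)],31,s).round(1))
print("lip",plane("wrist",[(413,172),(389,165)],64,s).round(1))
print("cup top",plane("wrist",[(217,292)],81,s).round(1), "shelf",plane("wrist",[(327,152),(291,305)],32,s).round(1))
for u in range(205,275,6):pass
for (a,n) in (((152,146),'candle'),((205,25),'box'),((316,45),'bowl'),((217,292),'cup'),((181,328),'goblet')):print(n,C[a[1],a[0]].round(0))
```

```text
n 552 c [637.3  71.5] mean [637.   69.4] sz [55.7 12. ] long-dir deg 81.37 z 70.3
n 1294 c [465.8  48.9] mean [466.9  45.7] sz [99.3 15.5] long-dir deg 80.14 z 62.3
corners [[683.1 -54.3]
 [720.6 175.8]
 [571.4 -37.3]
 [604.1 190.9]]
rail ends [[451.1 -13.4]
 [450.7  -2.1]]
pin [[593.4  77.1  31. ]]
lip [[ 4.557e+02 -4.000e-01  6.400e+01]
 [ 4.818e+02 -7.700e+00  6.400e+01]]
cup top [[660.7 130.   81. ]] shelf [[538.6 -16.   32. ]
 [571.6 183.4  32. ]]
candle [726. -26.  53.]
box [ 665. -137.   67.]
bowl [ 551. -131.    3.]
cup [663. 145.  60.]
goblet [719. 225.  25.]
```

```bash
python3 -m handwheel '[[-0.05,0.076,0,0,0,0.08,0.2],[-0.098,0.151,0.05,0,0,0.16,0.2],[-0.098,0.151,0.05,0,0,0.16,0.2],[-0.098,0.151,0.05,0,0,0.16,0.2],[-0.098,0.151,0.05,0,0,0.16,0.2],[-0.098,0.151,0.05,0,0,0.16,0.2]]'
python3 - <<'E'
from h import *
s=read_state();p,d=get_image("wrist");C=cloud("wrist",d,s);cv2.imwrite("pics/w1.png",p);np.save("w1.npy",C)
print(s["joints"].round(3),s["contact_force"],s["wrist_torque"])
E
```

```text
clock: 0.95
position: [475.4, 98.1, 182.0]
ee_rot: [-0.648, 0.762, -0.0, 0.001]
contact_force: [0.3, 0.3, 0.2]
gripper_width: 51.1
grasp_force: 0.0
[ 0.539  0.192 -0.4    0.    -0.977 -0.7  ] [0.26254636 0.34460281 0.18014829] [-0.03090397 -0.01179676  0.02282696]
```

View pics/w1.png

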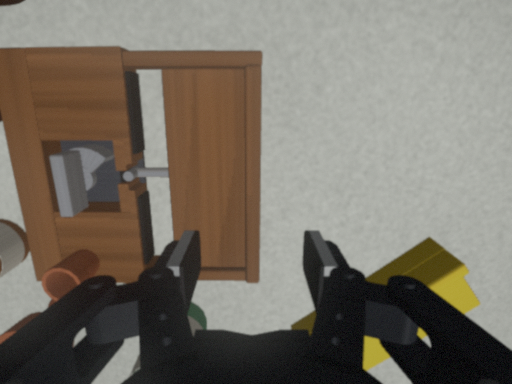

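The view shows the lip as a vertical strip at columns 246–262 (rows 65–270). The rails are level with the image rows, so the yaw is good. The pin is at (127,176) and the wing near (68,182).

Run:
```python
from h import *
s=read_state();C=np.load("w1.npy");Z=C[...,2]
def box(r,zl,zh):
    m=np.zeros(Z.shape,bool);m[r[1]:r[3],r[0]:r[2]]=1;q=m&(Z>zl)&(Z<zh);P=C[q][:,:2].astype(np.float32)
    c,sz,a=cv2.minAreaRect(P);print(len(P),np.round(c,1),np.round(sz,1),round(a,2),P.mean(0).round(1),np.median(Z[q]).round(1))
box((225,55,285,282),55,75);box((40,140,95,225),62,82)
print("rail inner/outer",plane("wrist",[(140,69),(240,68),(190,267),(240,268)],36,s)[:,:2].round(1))
print("face,corners",plane("wrist",[(122,48),(151,280)],36,s)[:,:2].round(1),"pin",plane("wrist",[(127,176)],31,s)[:,:2].round(1))
print("board",plane("wrist",[(163,72),(174,265)],32,s)[:,:2].round(1))
```

```text
3438 [473.2  98.2] [196.6  13.7] 80.44 [472.   89.2] 62.3
1148 [636.8  71.5] [56.3 13.9] 81.98 [635.1  70. ] 69.9
rail inner/outer [[555.3 -14.5]
 [468.3  -0.8]
 [553.7 183.7]
 [501.9 193.2]]
face,corners [[566.5 -33.8]
 [598.5 192.4]] pin [[594.9  78.4]]
board [[536.9  -9.2]
 [571.3 180.8]]
```

```bash
python3 -m handwheel '[[0,0.002,0.05,0,0,0,0],[0,0.002,0.1,0,0,0,0],[0,0.002,0.125,0,0,0,0],[0,0.002,0.138,0,0,0,0],[0,0.002,0.138,0,0,0,0]]'; python3 -m handwheel '[[0,0,0,0,0,0,-0.4],[0,0,0,0,0,0,-0.7],[0,0,0,0,0,0,-1],[0,0,0,0,0,0,-1],[0,0,0,0,0,0,-1],[0,0,0,0,0,0,-1]]'
```

```text
clock: 1.62
position: [472.5, 98.1, 43.0]
ee_rot: [-0.648, 0.762, -0.0, -0.0]
contact_force: [1.0, 0.3, 0.9]
gripper_width: 42.8
grasp_force: 0.0
clock: 2.38
position: [473.4, 99.0, 44.8]
ee_rot: [-0.649, 0.761, -0.001, 0.002]
contact_force: [-0.0, -0.2, 6.1]
gripper_width: 12.8
grasp_force: 60.3
```

```bash
python3 -m handwheel '[[0,0,-0.0015,0,0,0,-1],[0,-0.005,-0.0015,0,0,0,-1],[0,-0.01,-0.0015,0,0,0,-1],[0,-0.01,-0.0015,0,0,0,-1]]'; python3 -m handwheel '[[0,-0.004,0,0,0,0,-1],[0,-0.008,0,0,0,0,-1],[0,-0.010,0,0,0,0,-1],[0,-0.010,0,0,0,0,-1]]'
```

```text
clock: 2.88
position: [481.0, 96.4, 44.8]
ee_rot: [-0.648, 0.761, 0.0, -0.001]
contact_force: [-2.4, 0.3, 5.1]
gripper_width: 12.7
grasp_force: 60.1
clock: 3.38
position: [490.6, 94.7, 44.9]
ee_rot: [-0.648, 0.761, 0.0, -0.001]
contact_force: [-4.4, 0.5, 5.7]
gripper_width: 12.6
grasp_force: 60.2
```

```bash
python3 -m handwheel '[[0,-0.003,0,0,0,0,-1],[0,-0.005,0,0,0,0,-1],[0,-0.005,0,0,0,0,-1]]'; python3 -m handwheel '[[0,-0.001,0,0,0,0,-1],[0,-0.002,0,0,0,0,-1],[0,-0.002,0,0,0,0,-1]]';python3 -m handwheel '[[0,-0.001,0,0,0,0,-1],[0,-0.001,0,0,0,0,-1],[0,-0.001,0,0,0,0,-1]]';python3 -m handwheel '[[0,-0.001,0,0,0,0,-1],[0,-0.001,0,0,0,0,-1],[0,-0.001,0,0,0,0,-1]]'
```

```text
clock: 3.75
position: [495.4, 93.9, 44.9]
ee_rot: [-0.648, 0.761, 0.0, -0.001]
contact_force: [-4.8, 0.7, 5.6]
gripper_width: 12.5
grasp_force: 60.2
clock: 4.12
position: [497.2, 93.6, 44.8]
ee_rot: [-0.648, 0.761, 0.001, -0.001]
contact_force: [-5.1, 1.6, 6.3]
gripper_width: 12.6
grasp_force: 60.3
clock: 4.5
position: [498.2, 93.4, 44.9]
ee_rot: [-0.648, 0.761, 0.001, -0.001]
contact_force: [-5.0, 1.0, 5.3]
gripper_width: 12.1
grasp_force: 60.3
clock: 4.88
position: [499.2, 93.2, 44.8]
ee_rot: [-0.648, 0.761, 0.001, -0.001]
contact_force: [-5.6, 0.4, 5.7]
gripper_width: 12.6
grasp_force: 60.3
```

```bash
for i in 1; do python3 -m handwheel '[[0,-0.001,0,0,0,0,-1],[0,-0.001,0,0,0,0,-1],[0,-0.001,0,0,0,0,-1]]'; python3 -m handwheel '[[0,-0.001,0,0,0,0,-1],[0,-0.001,0,0,0,0,-1],[0,-0.001,0,0,0,0,-1]]'; done | grep -E "pos|force"
```

```text
position: [500.2, 93.1, 44.8]
contact_force: [-4.2, 0.4, 6.1]
grasp_force: 60.3
position: [501.1, 92.9, 44.8]
contact_force: [-4.8, 1.5, 5.0]
grasp_force: 60.3
```

```bash
(python3 -m handwheel '[[0,-0.001,0,0,0,0,-1],[0,-0.001,0,0,0,0,-1],[0,-0.001,0,0,0,0,-1]]'; python3 -m handwheel '[[0,-0.0007,0,0,0,0,-1],[0,-0.0007,0,0,0,0,-1],[0,-0.0007,0,0,0,0,-1]]') | grep -E "pos|contact"
```

```text
position: [502.1, 92.7, 44.9]
contact_force: [-4.1, 1.2, 6.1]
position: [502.8, 92.6, 44.9]
contact_force: [-4.9, 1.7, 6.8]
```

```bash
(python3 -m handwheel '[[0,-0.0007,0,0,0,0,-1],[0,-0.0007,0,0,0,0,-1],[0,-0.0007,0,0,0,0,-1]]'; python3 -m handwheel '[[0,-0.0005,0,0,0,0,-1],[0,-0.0005,0,0,0,0,-1],[0,-0.0005,0,0,0,0,-1]]') | grep -E "pos|contact"
```

```text
position: [503.3, 92.5, 44.9]
contact_force: [-6.0, 1.3, 6.3]
position: [503.3, 92.5, 44.8]
contact_force: [-7.1, 1.8, 7.5]
```

```bash
(python3 -m handwheel '[[0,-0.0007,0,0,0,0,-1],[0,-0.0007,0,0,0,0,-1],[0,-0.0007,0,0,0,0,-1]]'; python3 -m handwheel '[[0,-0.0007,0,0,0,0,-1],[0,-0.0007,0,0,0,0,-1],[0,-0.0007,0,0,0,0,-1]]') | grep -E "pos|contact"
```

```text
position: [503.6, 92.5, 44.9]
contact_force: [-8.6, 2.9, 9.3]
position: [503.7, 92.4, 44.9]
contact_force: [-10.6, 4.4, 9.5]
```

```bash
(python3 -m handwheel '[[0,0.0014,0,0,0,0,-1],[0,0.0014,0,0,0,0,-0.6],[0,0.0014,0,0,0,0,-0.3],[0,0.0014,0,0,0,0,0],[0,0.0014,0,0,0,0,0],[0,0.0014,-0.03,0,0,0,0],[0,0.0014,-0.09,0,0,0,0],[0,0.0014,-0.09,0,0,0,0]]'; python3 -m handwheel '[[0,-0.03,0,0,0,-0.18,0],[0,-0.06,0,0,0,-0.36,0],[0,-0.09,0,0,0,-0.54,0],[0,-0.12,0,0,0,-0.72,0],[0,-0.135,0,0,0,-0.9,0],[0,-0.135,0,0,0,-1.08,0],[0,-0.135,0,0,0,-1.26,0],[0,-0.135,0,0,0,-1.44,0],[0,-0.135,0,0,0,-1.57,0],[0,-0.135,0,0,0,-1.57,0]]'); python3 -m handwheel '[[0,0,0,0,0,-0.18,0],[0,0,0,0,0,-0.36,0],[0,0,0,0,0,-0.54,0],[0,0,0,0,0,-0.72,0],[0,0,0,0,0,-0.9,0],[0,0,0,0,0,-1.08,0],[0,0,0,0,0,-1.26,0],[0,0,0,0,0,-1.44,0],[0,0,0,0,0,-1.57,0],[0,0,0,0,0,-1.57,0]]'
python3 - <<'E'
from h import *
s=read_state();p,d=get_image("wrist");cv2.imwrite("pics/w2.png",p)
C=cloud("wrist",d,s);print(s["joints"].round(3),s["wrist_torque"].round(3),s["contact_force"].round(2))
E
```

```text
clock: 8.88
position: [508.8, 94.3, 139.6]
ee_rot: [-0.649, 0.761, -0.002, 0.005]
contact_force: [-0.2, 0.3, -0.0]
gripper_width: 42.9
grasp_force: 0.0
clock: 10.12
position: [638.3, 71.3, 133.7]
ee_rot: [0.997, -0.081, -0.001, 0.0]
contact_force: [0.6, 0.3, 0.1]
gripper_width: 42.9
grasp_force: 0.0
clock: 11.38
position: [638.5, 71.3, 134.2]
ee_rot: [0.763, 0.646, -0.0, -0.0]
contact_force: [0.2, -0.5, -0.4]
gripper_width: 42.5
grasp_force: 0.0
[ 0.363  0.492 -0.075 -0.    -1.005  2.614] [-0.007 -0.06   0.017] [ 0.24 -0.5  -0.38]
```

View pics/w2.png

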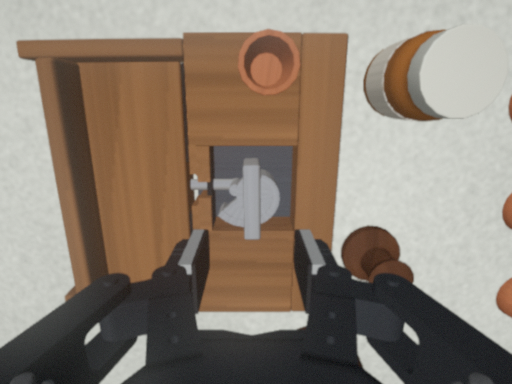

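The view shows the shelf's face at the plinth (column ~188) and the bolt in the slot, reaching the cam at (237,186). The wing is upright at column 251 (rows 158–240), aligned with the fingers, and the cup at (268,62) is clear.

```bash
(python3 -m handwheel '[[0,-0.0012,0.04,0,0,0,-0.2],[0,-0.0012,0.07,0,0,0,-0.3],[0,-0.0012,0.084,0,0,0,-0.3],[0,-0.0012,0.084,0,0,0,-0.3],[0,-0.0012,0.084,0,0,0,-0.6],[0,-0.0012,0.084,0,0,0,-1],[0,-0.0012,0.084,0,0,0,-1],[0,-0.0012,0.084,0,0,0,-1],[0,-0.0012,0.084,0,0,0,-1]]')
cat > st.py <<'E'
from bench import *
from scipy.spatial.transform import Rotation as R
import numpy as np
s=read_state();m=R.from_quat(s["ee_rot"]).as_matrix();a=np.arctan2(m[1,1],m[0,1])
print("yaw %.3f"%a,"tq",s["wrist_torque"].round(3),"F",s["contact_force"].round(1),"j6 %.3f eff %.3f"%(s["joints"][5],s["joint_efforts"][5]),"p",s["position"].round(1),"t",s["clock"])
E
python3 st.py
```

```text
clock: 12.55
position: [638.8, 71.9, 52.5]
ee_rot: [0.762, 0.648, 0.001, 0.001]
contact_force: [1.3, -0.7, 5.1]
gripper_width: 10.5
grasp_force: 61.0
yaw -0.161 tq [ 0.003 -0.036  0.187] F [ 1.3 -0.7  5.1] j6 2.616 eff -0.140 p [638.8  71.9  52.5] t 12.55
```

```bash
python3 -m handwheel '[[0,0.001,-0.001,0,0,0.15,-1],[0,0.001,-0.001,0,0,0.3,-1],[0,0.001,-0.001,0,0,0.45,-1],[0,0.001,-0.001,0,0,0.6,-1],[0,0.001,-0.001,0,0,0.6,-1]]' | grep -E "force"; python3 st.py;  python3 -m handwheel '[[0,0,0,0,0,0.15,-1],[0,0,0,0,0,0.3,-1],[0,0,0,0,0,0.45,-1],[0,0,0,0,0,0.6,-1]]' | grep -E "force"; python3 st.py
```

```text
contact_force: [-1.8, 1.3, 5.4]
grasp_force: 60.9
yaw -0.761 tq [ 0.416  0.156 -0.189] F [-1.8  1.3  5.4] j6 2.018 eff -0.012 p [638.9  71.9  52.5] t 13.175
contact_force: [-1.2, 1.4, 4.8]
grasp_force: 61.0
yaw -1.363 tq [0.38  0.231 0.235] F [-1.2  1.4  4.8] j6 1.416 eff 0.566 p [638.8  71.9  52.5] t 13.675
```

```bash
(python3 -m handwheel '[[0,0,0,0,0,0.03,-1],[0,0,0,0,0,0.06,-1],[0,0,0,0,0,0.09,-1]]';python3 st.py;python3 -m handwheel '[[0,0,0,0,0,0.03,-1],[0,0,0,0,0,0.06,-1]]';python3 st.py;python3 -m handwheel '[[0,0,0,0,0,0.03,-1],[0,0,0,0,0,0.06,-1]]';python3 st.py;python3 -m handwheel '[[0,0,0,0,0,0.03,-1],[0,0,0,0,0,0.06,-1]]';python3 st.py;python3 -m handwheel '[[0,0,0,0,0,0.03,-1],[0,0,0,0,0,0.06,-1]]';python3 st.py;python3 -m handwheel '[[0,0,0,0,0,0.03,-1],[0,0,0,0,0,0.06,-1]]';python3 st.py)|grep yaw
```

```text
yaw -1.448 tq [0.45  0.316 0.175] F [-1.5  1.9  5.5] j6 1.330 eff -0.047 p [638.8  71.9  52.5] t 14.05
yaw -1.508 tq [0.486 0.28  0.225] F [-0.7  2.6  5.5] j6 1.270 eff -0.047 p [638.8  71.8  52.5] t 14.3
yaw -1.568 tq [0.504 0.27  0.197] F [-0.8  2.   5.4] j6 1.210 eff -0.047 p [638.8  71.8  52.5] t 14.55
yaw -1.628 tq [0.475 0.284 0.168] F [-1.3  1.7  6. ] j6 1.150 eff -0.047 p [638.8  71.8  52.5] t 14.8
yaw -1.688 tq [0.507 0.246 0.22 ] F [-1.5  1.5  6.6] j6 1.090 eff -0.047 p [638.8  71.9  52.5] t 15.05
yaw -1.748 tq [0.484 0.291 0.168] F [-0.3  1.6  4.9] j6 1.030 eff -0.047 p [638.8  71.9  52.5] t 15.3
```

```bash
(python3 -m handwheel '[[0,0,0,0,0,0.03,-1],[0,0,0,0,0,0.06,-1]]';python3 st.py;python3 -m handwheel '[[0,0,0,0,0,0.03,-1],[0,0,0,0,0,0.06,-1]]';python3 st.py;python3 -m handwheel '[[0,0,0,0,0,0.03,-1],[0,0,0,0,0,0.06,-1]]';python3 st.py;python3 -m handwheel '[[0,0,0,0,0,0.03,-1],[0,0,0,0,0,0.06,-1]]';python3 st.py;python3 -m handwheel '[[0,0,0,0,0,0.03,-1],[0,0,0,0,0,0.06,-1]]';python3 st.py;python3 -m handwheel '[[0,0,0,0,0,0.03,-1],[0,0,0,0,0,0.06,-1]]';python3 st.py)|grep yaw
```

```text
yaw -1.808 tq [0.462 0.345 0.213] F [-0.5  1.1  5.1] j6 0.970 eff -0.047 p [638.8  71.8  52.5] t 15.55
yaw -1.868 tq [0.528 0.321 0.245] F [-0.5  2.1  5.6] j6 0.910 eff -0.047 p [638.8  71.8  52.5] t 15.8
yaw -1.928 tq [0.463 0.324 0.182] F [-1.3  1.1  5.9] j6 0.850 eff -0.047 p [638.8  71.9  52.5] t 16.05
yaw -1.988 tq [0.504 0.242 0.219] F [-1.   1.2  4.9] j6 0.790 eff -0.047 p [638.8  71.9  52.5] t 16.3
yaw -2.048 tq [0.496 0.373 0.184] F [-1.   2.1  5.9] j6 0.730 eff -0.047 p [638.8  71.9  52.5] t 16.55
yaw -2.108 tq [0.481 0.316 0.195] F [-1.6  1.6  5.1] j6 0.670 eff -0.047 p [638.8  71.9  52.5] t 16.8
```

```bash
(python3 -m handwheel '[[0,0,0,0,0,0.03,-1],[0,0,0,0,0,0.06,-1]]';python3 st.py;python3 -m handwheel '[[0,0,0,0,0,0.03,-1],[0,0,0,0,0,0.06,-1]]';python3 st.py;python3 -m handwheel '[[0,0,0,0,0,0.03,-1],[0,0,0,0,0,0.06,-1]]';python3 st.py;python3 -m handwheel '[[0,0,0,0,0,0.03,-1],[0,0,0,0,0,0.06,-1]]';python3 st.py;python3 -m handwheel '[[0,0,0,0,0,0.03,-1],[0,0,0,0,0,0.06,-1]]';python3 st.py)|grep yaw
```

```text
yaw -2.168 tq [0.461 0.293 0.253] F [-1.4  1.4  5.6] j6 0.610 eff -0.047 p [638.8  71.9  52.5] t 17.05
yaw -2.228 tq [0.493 0.318 0.226] F [-1.8  0.5  4.8] j6 0.550 eff -0.047 p [638.8  71.9  52.5] t 17.3
yaw -2.288 tq [0.445 0.3   0.184] F [-0.7  1.6  5.7] j6 0.490 eff -0.047 p [638.8  71.9  52.5] t 17.55
yaw -2.348 tq [0.497 0.309 0.21 ] F [-0.9  0.7  4.3] j6 0.430 eff -0.047 p [638.8  71.9  52.5] t 17.8
yaw -2.408 tq [0.509 0.314 0.234] F [-0.9  2.   5. ] j6 0.370 eff -0.047 p [638.8  71.9  52.5] t 18.05
```

Cam ≈2.24, and no pull yet beyond noise (baseline ≈0.205).

```bash
(python3 -m handwheel '[[0,0,0,0,0,0.03,-1],[0,0,0,0,0,0.06,-1]]';python3 st.py;python3 -m handwheel '[[0,0,0,0,0,0.03,-1],[0,0,0,0,0,0.06,-1]]';python3 st.py;python3 -m handwheel '[[0,0,0,0,0,0.03,-1],[0,0,0,0,0,0.06,-1]]';python3 st.py)|grep yaw
```

```text
yaw -2.468 tq [0.526 0.319 0.258] F [0.2 2.  5.4] j6 0.311 eff -0.082 p [638.8  71.8  52.5] t 18.3
yaw -2.528 tq [0.532 0.385 0.236] F [-0.6  1.9  5.8] j6 0.251 eff -0.102 p [638.8  71.9  52.5] t 18.55
yaw -2.588 tq [0.477 0.312 0.343] F [-0.6  1.5  6.3] j6 0.191 eff -0.133 p [638.8  71.8  52.5] t 18.8
```

Joint 6 effort gives a clean signal: the pull sets in at yaw ≈-2.43. I'll continue in small steps.

```bash
(python3 -m handwheel '[[0,0,0,0,0,0.03,-1],[0,0,0,0,0,0.06,-1]]';python3 st.py;python3 -m handwheel '[[0,0,0,0,0,0.03,-1],[0,0,0,0,0,0.06,-1]]';python3 st.py)|grep yaw
```

```text
yaw -2.647 tq [0.475 0.38  0.309] F [-1.4  2.1  5.4] j6 0.131 eff -0.160 p [638.8  71.8  52.5] t 19.05
yaw -2.707 tq [0.443 0.371 0.361] F [-1.3  2.1  6. ] j6 0.071 eff -0.182 p [638.7  71.8  52.5] t 19.3
```

```bash
(python3 -m handwheel '[[0,0,0,0,0,0.03,-1],[0,0,0,0,0,0.06,-1]]';python3 st.py;python3 -m handwheel '[[0,0,0,0,0,0.03,-1],[0,0,0,0,0,0.06,-1]]';python3 st.py)|grep yaw
```

```text
yaw -2.767 tq [0.465 0.426 0.403] F [-0.9  2.1  5.7] j6 0.011 eff -0.207 p [638.7  71.8  52.5] t 19.55
yaw -2.827 tq [0.496 0.431 0.414] F [-2.4  2.   5.6] j6 -0.049 eff -0.231 p [638.7  71.8  52.5] t 19.8
```

```bash
(python3 -m handwheel '[[0,0,0,0,0,0.03,-1],[0,0,0,0,0,0.06,-1]]';python3 st.py;python3 -m handwheel '[[0,0,0,0,0,0.02,-1],[0,0,0,0,0,0.04,-1]]';python3 st.py;python3 -m handwheel '[[0,0,0,0,0,0,-1],[0,0,0,0,0,0,-1],[0,0,0,0,0,0,-1]]';python3 st.py)|grep yaw
```

```text
yaw -2.887 tq [0.5   0.4   0.457] F [-1.1  1.7  5.3] j6 -0.109 eff -0.258 p [638.7  71.8  52.5] t 20.05
yaw -2.927 tq [0.479 0.38  0.426] F [-1.2  1.9  5.8] j6 -0.149 eff -0.327 p [638.7  71.8  52.5] t 20.3
yaw -2.926 tq [0.463 0.414 0.341] F [-1.5  1.8  5.7] j6 -0.148 eff -0.326 p [638.7  71.8  52.5] t 20.675
```

The kinematic estimate is about 48 N and the torque estimate about 36–45 N, so I'll stop turning, release and check.

```bash
python3 -m handwheel '[[0,0,0,0,0,0,-0.7],[0,0,0,0,0,0,-0.4],[0,0,0,0,0,0,-0.3],[0,0,0,0,0,0,-0.3],[0,0,-0.03,0,0,0,-0.3],[0,0,-0.09,0,0,0,-0.3],[0,0,-0.14,0,0,0,-0.3],[0,0,-0.14,0,0,0,-0.3],[0,0,-0.14,0,0,0,-0.3]]'
python3 - <<'E'
from h import *
s=read_state();p,d=get_image("wrist");cv2.imwrite("pics/w3.png",p);C=cloud("wrist",d,s);Z=C[...,2]
q=(Z>62)&(Z<80)&(np.hypot(C[...,0]-638,C[...,1]-71.5)<34);P=C[q][:,:2].astype(np.float32)
c,sz,a=cv2.minAreaRect(P);e=np.linalg.svd(P-P.mean(0),full_matrices=0)[2][0];print(len(P),c,sz,a,"long dir",np.arctan2(e[1],e[0]))
E
python3 st.py
```

```text
clock: 21.8
position: [637.9, 71.4, 191.3]
ee_rot: [0.777, -0.629, -0.001, 0.0]
contact_force: [0.3, 0.2, -1.1]
gripper_width: 29.7
grasp_force: 0.0
834 (637.4893188476562, 71.57909393310547) (12.02944564819336, 55.7789306640625) 12.88784122467041 long dir 1.8011451
yaw -2.932 tq [-0.044  0.001  0.028] F [-0.3  0.2 -0.5] j6 -0.153 eff 0.001 p [637.6  71.3 190.3] t 21.85
```

View pics/w3.png

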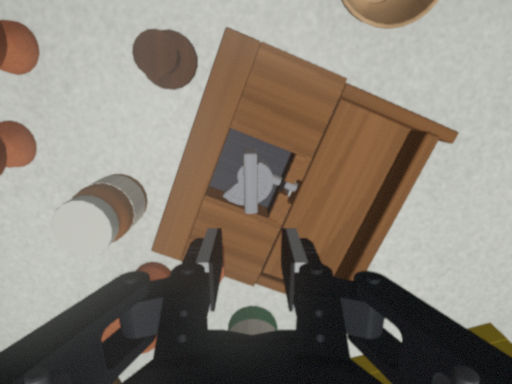

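The wrist view shows the shelf closed against the plinth and the wing turned to column 251 (rows 153–213). It turned 2.77 rad and didn't slip in the pads. The cup is hidden behind the left finger, so I'll back off upward and check from the scene camera.

```bash
python3 -m handwheel '[[0,0,-0.05,0,0,0,-0.3],[0,0,-0.1,0,0,0,-0.3],[0,0,-0.1,0,0,0,-0.3],[0,0,-0.1,0,0,0,-0.3]]'|head -2
python3 - <<'E'
from h import *
p,d=get_image("scene");cv2.imwrite("pics/sc1.png",cv2.resize(p[125:285,170:420],None,fx=3.2,fy=3.2,interpolation=2))
E
```

```text
clock: 22.35
position: [637.8, 71.5, 289.6]
```

View pics/sc1.png

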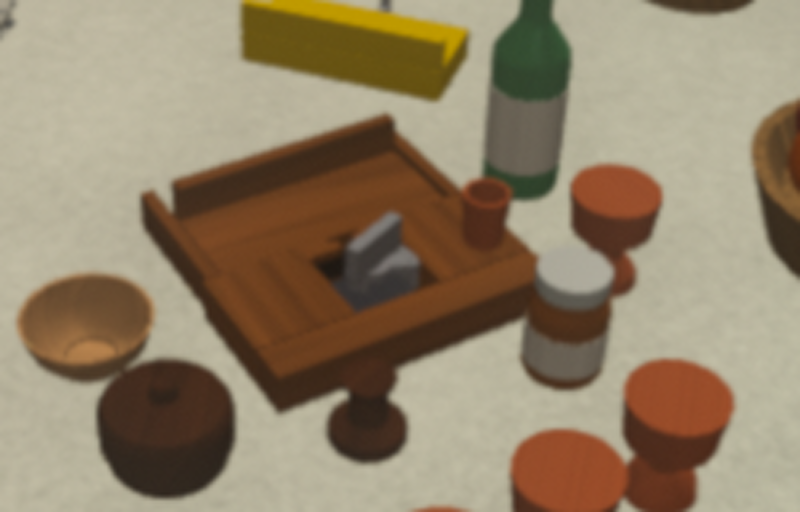

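The cup still stands at (487,215) in this crop, the shelf is seated and all the goods are in place.

```bash
python3 -c "from bench import *;print(job_done())"
```

```text
the job is handed in; nothing more can be done
None
```

The shelf is slid in against the strip and drawn tight by turning the wing about 2.77 rad clockwise; I estimate 36–50 N of pull from torque and turn angle (not measured directly), and the goods still stood in place when I handed it in.

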